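Close the curing unit and start its blue programme

TASK

The printed dental parts lie ready in the light-curing unit: push its open lid down until it is fully shut, then press the marked front half of the red mains rocker fully down to switch the unit on, then press the blue programme key fully in and let it go, and last press the round green start button fully in and let it go. It is all done by pushing with the closed fingers, nothing needs gripping. Do not press the other two programme keys, do not lift the lid wider open, and leave the bottle, the jar and the dental model standing where they are.

Things in the scene. Friction and masses are not known exactly. Their poses are not given: they have to be found in the camera images.
- unit: the light-curing unit, a fixed white box 270 mm deep (x), 300 wide (y), flat deck 120 mm above the table; origin at the centre of its underside. x points from its front (the robot's side) to its rear, y to the operator's left. Controls in a row at x = -100 mm, left to right: red rocker (y = +120 mm), small display, programme keys (y = +22, -22, -66), green start (y = -118)
- lid_hinge (a point): the point half-way along the lid's hinge line, at the rear of the deck, 124 mm above the table; fixed to the unit; the hinge line runs along the unit's y axis
- lid_push (a point): point on the outer (upper) face of the lid, on its centre line, 18 mm behind its front edge: a good place to push. It moves with the lid; shut, it lies 147 mm in front of the hinge line and 15 mm above it (139 mm above the table)
- lid_edge (a point): middle of the lid's front edge, on its upper face; moves with the lid. The lid is a white frame with an orange window, 165 mm from hinge to this edge, 200 mm wide, 18 mm thick; a black lip 70 mm wide sticks out 14 mm beyond this edge
- lid (a joint): opening angle of the lid: 0 is shut, it grows as the front edge rises, limit 1.3 rad; it starts between 0.75 and 1.0 rad. A friction hinge holds it at any angle, so it stays where it is left; 1 to 4 N downwards at the push point moves it
- rocker_on (a point): middle of the top of the red rocker's front half (the ON half, with a white bar), 12 mm in front of the pivot; moves with it: 12 mm above the deck when off, 8.5 mm when on. The rocker is 36 mm (unit's x) by 24 mm and dished: off, the front half is raised 18 degrees and the rear half level; on, the front half is level and the rear half raised. Bezel 2 mm high
- rocker (a joint): angle of the rocker: 0 off, 0.314 rad fully on (front half pressed down); it stays where it is left; about 2.5 N at the middle of the front half moves it
- key_blue_top (a point): square 24 mm blue programme key in a 30 mm black collar, the one to press; the three keys' colours may be in any order along the row; the point is the centre of its flat top, 10 mm above the deck when released
- key_blue (a joint): travel of the blue key: 0 released, 0.005 m at its lower stop (its top is then still 5 mm above the deck); a spring returns it, about 1.2 N to start and 4 N fully down
- key_yellow_top (a point): square 24 mm yellow programme key in a 30 mm black collar, not to be pressed; the point is the centre of its flat top, 10 mm above the deck when released
- key_yellow (a joint): travel of the yellow key: 0 released, 0.005 m at its lower stop (its top is then still 5 mm above the deck); a spring returns it, about 1.2 N to start and 4 N fully down
- key_white_top (a point): square 24 mm white programme key in a 30 mm black collar, not to be pressed; the point is the centre of its flat top, 10 mm above the deck when released
- key_white (a joint): travel of the white key: 0 released, 0.005 m at its lower stop (its top is then still 5 mm above the deck); a spring returns it, about 1.2 N to start and 4 N fully down
- start_top (a point): round green start button, 32 mm across, in an aluminium ring of 42 mm, at the right-hand end of the row; the point is the centre of its flat top, 10 mm above the deck when released
- start (a joint): travel of the start button: 0 released, 0.005 m at its lower stop (its top is then still 5 mm above the deck); a spring returns it, about 1.2 N to start and 4.5 N fully down
- rinse_mid (a point): centre (half-way up) of a loose clear rinse bottle with a blue cap, 60 mm across, 165 mm tall, standing to the right of the unit; leave it alone
- jar_mid (a point): centre (half-way up) of a loose amber resin jar with a black cap, 64 mm across, 85 mm tall, standing to the right of the unit; leave it alone
- model_mid (a point): centre of a loose cream-coloured horseshoe dental model, 54 x 52 mm, 23 mm tall, lying on a light-blue napkin to the left of the unit; leave it alone
Things that resemble listed ones, but are neither listed nor needed, are in the scene too. Leave any black, purple or yellow look-alike of the part that bears model_mid alone.

How it is judged:
By the outcome, as a careful person would: the job done as asked, in the order asked, and still so for the second after the job is handed in, with the robot touching nothing.
It also fails if it takes over 48 s, if anything falls off the work surface, if the arm or the gripper's body presses on something with over 40 N, if the wrist force passes 120 N, or if a joint passes its speed limit or range.

ROBOT

A 6-joint arm with a two-finger parallel gripper is mounted at the origin on the work surface. World frame = base frame: x ahead of the robot, y to its left, z up, the work surface at z = 0. Lengths are in m, angles in degrees, forces in N, time in s.
With the tool pointing down it reaches from about 0.4 to 0.825 m from the base axis. Payload 7 kg.
Tool frame: the origin (TCP) lies midway between the tips of the shut fingers; the grasp point (between the pads) lies 19 mm behind it; z points along the fingers, y is the line along which they close (so a half turn about z gives the same grasp; the last joint's range is limited). The gripper opens to 88 mm and grips with 3 to 60 N. Pads are 19 mm wide; open, the fingers measure 130 mm over their backs; the gripper's body (78 mm by 193 mm) begins 47 mm behind the grasp point.
Start: joints at [82.97, 20.546, 0.682, 0, -70.136, -16.507], TCP at [0.27, 0.619, 0.227] pointing down, gripper open.
Joint ranges: [-176.03, 176.03], [-82.01, 121.73], [-58.28, 71.71], [-173.87, 95.51], [-174.79, -0.11], [-173.66, 173.66]. Speed limits (degrees/s): [136.94, 136.94, 172.46, 180, 180, 180].

INTERFACE

Orientations are given as [roll, pitch, yaw] about the fixed x, y, z axes, in that order (R = Rz(yaw) Ry(pitch) Rx(roll)).
In Python, from plant import ctrl, viewer, close_job gives the robot as it stands. The module is installed in compiled form; this text tells all that it offers.
- The arm moves only by the tool step_arm, never from a script. Its argument "moves" is a list that holds one entry, the list of rows, each a list of 5 numbers: the shift along the world's x, y, z in cm, then the turn about the world's z in rad, then the finger opening in cm, from 0 to 8.76. In form: [[[tx, ty, tz, twist, grip], ...]]. A call has 1 to 10 rows; each row shifts and turns the commanded pose from where the row before left it; what a row does not reach is not made up. A row lasts 1/10 s, in which the tool goes at most 50 mm and 8.59 degrees, less where a joint would pass 70% of its speed; a pose out of reach is approached as far as the arm can. A call with a gripper value outside its range is refused whole. The fingers move at their own pace and stop on an object; the grip force is fixed at half the most. Time passes only in rows, so rows that do not move let the fingers close. It gives the time, the measured TCP pose, the force, the opening and the grip force at its end, in the units of the state.
- ctrl.get_obs(): the state, without advancing time (a new reading comes with each control period).
- viewer.snapshot(name): name is "scene" or "side" or "wrist"; returns (picture, depth): 480x640x3 uint8, blue, green, red; 480x640 float32, m along the optical axis (not along the pixel's ray), 0 where there is no reading.
- viewer.camera_info(name): a dict with "camera_matrix" (3x3 intrinsics, pixels), "eye" and "orientation" of the camera in the world. Camera axes: x right, y down, z forward; pixel columns grow to the right and rows downward; lengths in m; the calibration is good to about 2 mm. A picture is of the moment at which its call begins: read the wrist's pose just before it. camera_info takes no time and is no camera call; for the wrist camera it gives the pose at the moment of the call.
- close_job(): hands the job in; it is judged then, once.
The state is a dict: "clock": time; "joint_pos": joint angles; "qvel": joint speeds; "tau": joint torques, N m; "tool_pos": TCP position; "orientation": TCP orientation; "force": force on the tool from outside, world axes, zero at the start; "moment": the same for the moment, N m; "opening": finger opening in m; "gripper_force": force on a finger pad.
Only numpy, scipy, OpenCV 4.12 (cv2) and the standard library are available. Lean on these libraries where they do the work, as an engineer would, in place of code of your own. Each camera call takes 0.05 s, during which the arm holds its last target. There are 200 camera calls.

## Working session

There is one attempt and no reset: what is moved stays moved. The work goes in short steps, Python scripts to look and compute and a tool call to move; the robot and the scene stay as the last step left them, time stands still between calls to the robot, and variables do not carry over. Pictures are saved under pics/ and viewed, at most 10 in all, crops included, and the job is handed in when it is done.

Besides the shell and the picture viewer there is one more tool, called after "Emit:" as a command line: name --argument value ..., lists and objects as JSON in quotes. step_arm: Moves the arm, as the interface text tells. Its arguments: {"type":"object","properties":{"moves":{"type":"array","items":{"type":"array","items":{"type":"array","items":{"type":"number"}}}}},"required":["moves"]}

```bash
mkdir -p pics
cat > h.py <<'E'
import numpy as np, cv2
from plant import ctrl, viewer, close_job
from scipy.spatial.transform import Rotation as R
def info(n):
    i=viewer.camera_info(n); K=np.array(i["camera_matrix"]); o=np.array(i["orientation"]);
    Rm=o if o.shape==(3,3) else R.from_euler('xyz',o,degrees=True).as_matrix()
    return K,np.array(i["eye"]),Rm
def pt(n,d,u,v,i=None,r=1):
    K,e,Rm=i or info(n); w=d[int(v)-r:int(v)+r+1,int(u)-r:int(u)+r+1]; z=np.median(w[w>0])
    return e+Rm@(z*np.linalg.solve(K,[u,v,1]))
E
python3 - <<'E'
from h import *
o=ctrl.get_obs(); print(o["clock"],o["tool_pos"],o["orientation"])
for n in("scene","side"):
    print(viewer.camera_info(n)); p,d=viewer.snapshot(n); cv2.imwrite(f"pics/{n}.png",p); np.save(f"{n}.npy",d)
E
```

```text
0.0 [0.26938684 0.61838246 0.22564089] [ 1.79907262e+02 -8.11278531e-03 -2.35425709e+01]
{'camera_matrix': array([[615.68673021,   0.        , 316.08580322],
       [  0.        , 615.68673021, 237.73461264],
       [  0.        ,   0.        ,   1.        ]]), 'eye': array([ 0.94948512, -0.51290044,  1.00719186]), 'orientation': array([-142.76660345,    0.98863942,   32.3135129 ])}
{'camera_matrix': array([[437.84194154,   0.        , 330.28449187],
       [  0.        , 437.84194154, 228.01856593],
       [  0.        ,   0.        ,   1.        ]]), 'eye': array([0.38973666, 0.71525488, 0.67739181]), 'orientation': array([-129.95033018,    0.44537837, -163.76576995])}
```

View pics/scene.png

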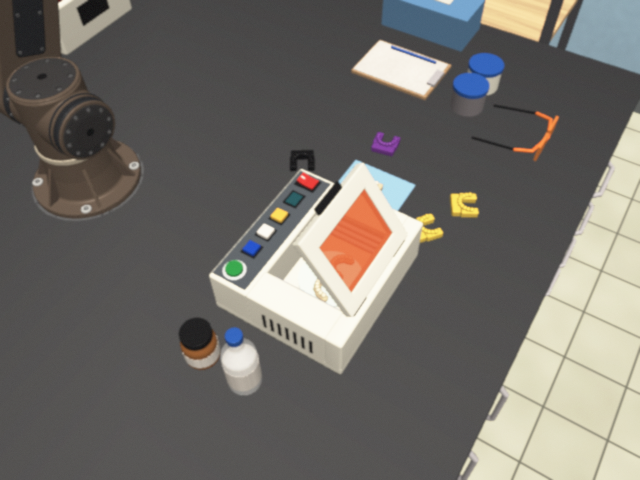

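View pics/side.png

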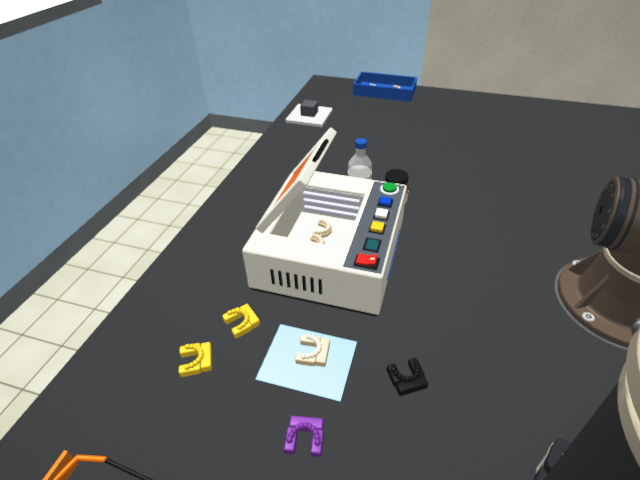

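The scene view shows the rocker at (308,181), keys yellow (279,215), white (265,232) and blue (252,248), and green start at (234,269). The lid is open with its lip at (329,197). The side view agrees: rocker (367,260), blue (385,201), green (389,188). Blue is the rightmost key, next to green. Two other blue or green things could be mistaken for it, the display at (294,199) and the bottle cap at (234,336).

Run:
```python
from h import *
S={"scene":dict(rocker=(308,181),disp=(294,199),yel=(279,215),white=(265,232),blue=(252,248),green=(234,269),lip=(329,197),lidL=(352,174),lidR=(303,246),hingeL=(404,240),hingeR=(350,310),bott=(234,336)),
"side":dict(rocker=(367,260),disp=(372,244),yel=(377,227),white=(381,213),blue=(385,201),green=(389,188),lip=(321,150),lidtop=(333,133))}
for n in S:
    d=np.load(n+".npy")
    for k,(u,v) in S[n].items(): print(n,k,pt(n,d,u,v).round(4))
# triangulate
for k in("rocker","yel","white","blue","green"):
    A=np.zeros((3,3));b=np.zeros(3)
    for n in S:
        K,e,Rm=info(n);r=Rm@np.linalg.solve(K,[*S[n][k],1]);r/=np.linalg.norm(r);P=np.eye(3)-np.outer(r,r);A+=P;b+=P@e
    print("tri",k,np.linalg.solve(A,b).round(4))
p=cv2.imread("pics/scene.png")[150:330,200:440];cv2.imwrite("pics/crop.png",cv2.resize(p,None,fx=3.3,fy=3.3,interpolation=cv2.INTER_CUBIC))
```

```text
scene rocker [0.4935 0.1505 0.1296]
scene disp [0.4932 0.1019 0.1246]
scene yel [0.4956 0.049  0.1334]
scene white [0.496  0.0037 0.1324]
scene blue [ 0.4962 -0.0367  0.1309]
scene green [ 0.4969 -0.0903  0.1324]
scene lip [0.614  0.032  0.2714]
scene lidL [0.6166 0.0999 0.2639]
scene lidR [ 0.6265 -0.0633  0.2599]
scene hingeL [0.7162 0.1203 0.1297]
scene hingeR [ 0.7116 -0.0623  0.1453]
scene bott [ 0.5893 -0.2063  0.1658]
side rocker [0.4887 0.155  0.1283]
side disp [0.4903 0.103  0.1214]
side yel [0.4899 0.06   0.1288]
side white [0.491  0.0139 0.1287]
side blue [ 0.4909 -0.0284  0.1288]
side green [ 0.4914 -0.0775  0.1292]
side lip [0.6066 0.0426 0.2722]
side lidtop [ 0.611  -0.0526  0.2577]
tri rocker [0.4902 0.1532 0.1258]
tri yel [0.4908 0.0548 0.1244]
tri white [0.4918 0.0085 0.1244]
tri blue [ 0.4923 -0.0335  0.1247]
tri green [ 0.4924 -0.0859  0.1234]
```

View pics/crop.png

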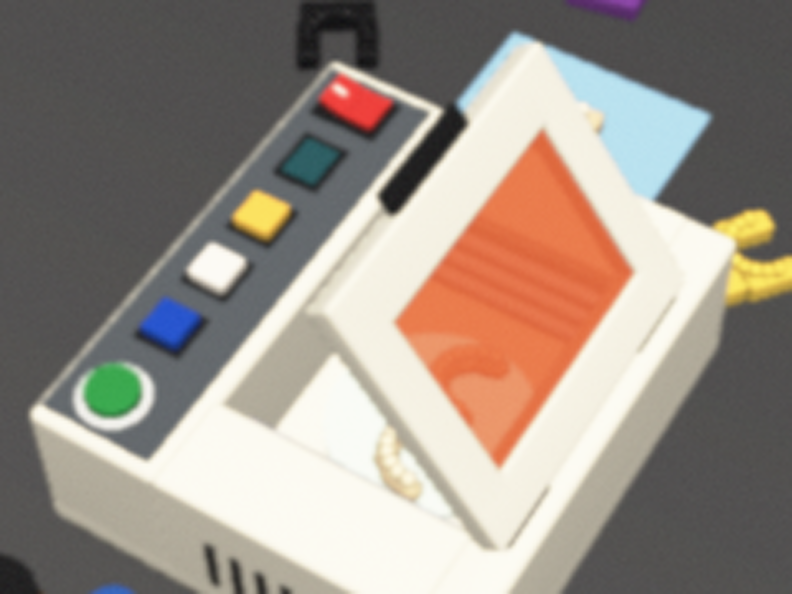

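The crop confirms the choice: blue is the key next to green, yellow is next to the display. The unit is nearly square to the world, with its centre at about (0.59, 0.033). I'll raise the arm, shut the fingers, turn them to close along y, and go behind the lid's upper edge.

Emit:
step_arm --moves '[[[0,0,3,0.1,0],[0,0,3,0.1,0],[0,0,3,0.1,0],[0,-3,1,0.11,0],[2,-3,0,0,0],[2,-3,0,0,0],[2,-3,0,0,0],[2,-3,0,0,0],[2,-3,0,0,0],[2,-3,0,0,0]]]'

```text
clock: 1.1
tool_pos: [0.39, 0.4073, 0.3263]
orientation: [180.0, 0.0, -0.0]
force: [1.4, 0.6, 1.1]
opening: 0.0133
gripper_force: 0.0
```

Emit:
step_arm --moves '[[[2,-3,0,0,0],[2,-3,0,0,0],[2,-3,0,0,0],[2,-3,0,0,0],[2,-3,0,0,0],[2,-3,0,0,0],[2,-3,0,0,0],[2,-3,0,0,0],[2,-3,0,0,0],[2,-3,0,0,0]]]'

```text
clock: 2.1
tool_pos: [0.59, 0.1075, 0.3262]
orientation: [180.0, 0.0, -0.0]
force: [0.2, 0.8, -0.2]
opening: 0.0007
gripper_force: 0.0
```

Emit:
step_arm --moves '[[[2,-1.5,0,0,0],[2,0,0,0,0],[2,0,0,0,0],[2,0,0,0,0],[0,0,0,0,0],[0,0,0,0,0]]]'

```text
clock: 2.7
tool_pos: [0.6694, 0.0937, 0.3254]
orientation: [180.0, 0.1, -0.1]
force: [-0.4, -0.1, -0.2]
opening: 0.0003
gripper_force: 0.0
```

Run:
```python
from h import *
o=ctrl.get_obs(); print(o["clock"],o["tool_pos"],o["orientation"],o["opening"],o["force"])
a=[]
for n in("side","wrist"):
    p,d=viewer.snapshot(n); np.save(f"{n}2.npy",d); a.append(p)
p=np.hstack(a); cv2.imwrite("pics/b.png",cv2.resize(p,(800,300),interpolation=cv2.INTER_AREA))
```

```text
2.7 [0.66942976 0.09369465 0.32541164] [ 1.79969416e+02  1.03816420e-01 -7.31726192e-02] 0.00025985409706011565 [-0.43658149 -0.06503585 -0.22323421]
```

View pics/b.png

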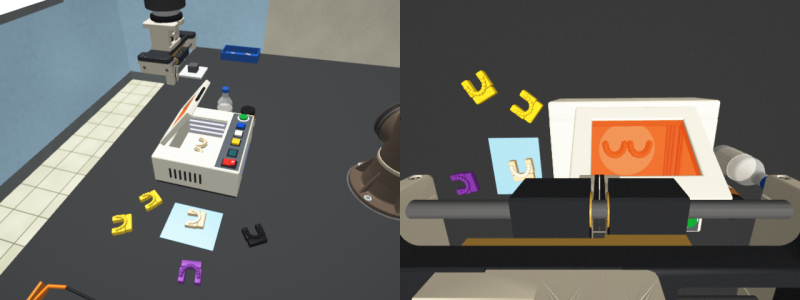

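Side view: the gripper hangs above and behind the lid's upper edge, fingers shut. Wrist view: the fingers are left of the lid's centre line. I'll shift 6 cm in y, come down behind the lid and push it along its arc.

Emit:
step_arm --moves '[[[0,-2,0,0,0],[0,-2,0,0,0],[0,-2,0,0,0],[0,0,-2,0,0],[0,0,-2,0,0],[-1,0,-0.8,0,0],[-1,0,-0.8,0,0],[-1,0,-0.8,0,0],[-1,0,-0.8,0,0],[-0.5,0,-0.5,0,0]]]'

```text
clock: 3.8
tool_pos: [0.624, 0.0324, 0.25]
orientation: [-180.0, -0.1, -0.1]
force: [0.7, -0.9, 2.6]
opening: 0.0006
gripper_force: 0.9
```

Emit:
step_arm --moves '[[[-0.8,0,-0.6,0,0],[-0.8,0,-0.7,0,0],[-0.7,0,-0.7,0,0],[-0.7,0,-0.8,0,0],[0,0,0,0,0]]]'

```text
clock: 4.3
tool_pos: [0.5928, 0.0338, 0.22]
orientation: [180.0, 0.2, -0.0]
force: [-1.0, -0.0, 1.6]
opening: 0.0002
gripper_force: 0.0
```

Emit:
step_arm --moves '[[[-0.5,0,-0.8,0,0],[-0.5,0,-0.8,0,0],[-0.5,0,-0.9,0,0],[-0.4,0,-0.9,0,0],[-0.4,0,-0.9,0,0],[-0.3,0,-0.9,0,0],[-0.2,0,-0.9,0,0],[-0.1,0,-0.7,0,0],[0,0,-0.5,0,0],[0,0,0,0,0]]]'

```text
clock: 5.3
tool_pos: [0.5652, 0.0337, 0.1476]
orientation: [180.0, 0.1, -0.1]
force: [0.7, -0.2, 0.7]
opening: 0.0007
gripper_force: 0.0
```

Emit:
step_arm --moves '[[[0,0,-0.4,0,0],[0,0,-0.2,0,0],[0,0,0,0,0]]]'

```text
clock: 5.6
tool_pos: [0.5656, 0.0338, 0.1424]
orientation: [-180.0, 0.0, -0.0]
force: [0.2, -0.6, 0.7]
opening: 0.0004
gripper_force: 0.0
```

Emit:
step_arm --moves '[[[0,0,-0.2,0,0],[0,0,-0.2,0,0],[0,0,0,0,0]]]'

```text
clock: 5.9
tool_pos: [0.5657, 0.0338, 0.1393]
orientation: [180.0, -0.0, -0.0]
force: [-3.1, 1.1, 6.8]
opening: 0.0002
gripper_force: 3.3
```

Emit:
step_arm --moves '[[[0,0,-0.2,0,0],[0,0,0,0,0]]]'

```text
clock: 6.1
tool_pos: [0.5658, 0.0338, 0.1392]
orientation: [180.0, -0.1, 0.0]
force: [-9.3, 1.6, 20.3]
opening: 0.0005
gripper_force: 10.5
```

The lid is on its stop: 20 N at z = 0.139, as expected. I'll lift, back off forwards, and look at the controls.

Emit:
step_arm --moves '[[[0,0,1,0,0],[0,0,3,0,0],[0,0,4,0,0],[-3,0,3,0,0],[-3,0,0,0,0],[-3,0,0,0,0],[-3,0,0,0,0],[-2.5,0,0,0,0],[0,0,0,0,0],[0,0,0,0,0]]]'

```text
clock: 7.1
tool_pos: [0.4206, 0.034, 0.2472]
orientation: [-179.9, -0.1, -0.0]
force: [0.8, 0.2, -0.4]
opening: 0.0005
gripper_force: 0.0
```

Run:
```python
from h import *
o=ctrl.get_obs(); print(o["clock"],o["tool_pos"],o["orientation"],o["force"])
i=info("wrist"); p,d=viewer.snapshot("wrist"); np.save("w3.npy",d); np.savez("w3i.npz",K=i[0],e=i[1],R=i[2]); cv2.imwrite("pics/w3.png",p); print(i[1])
i=info("side"); p,d=viewer.snapshot("side"); np.save("s3.npy",d); cv2.imwrite("pics/s3.png",cv2.resize(p[80:320,200:460],None,fx=2.3,fy=2.3,interpolation=cv2.INTER_CUBIC))
```

```text
7.1 [0.42062474 0.03400305 0.24722845] [-1.79948345e+02 -9.64112639e-02 -9.55140827e-04] [ 0.83208384  0.16076149 -0.36666358]
[0.50060011 0.0334927  0.40592785]
```

View pics/w3.png

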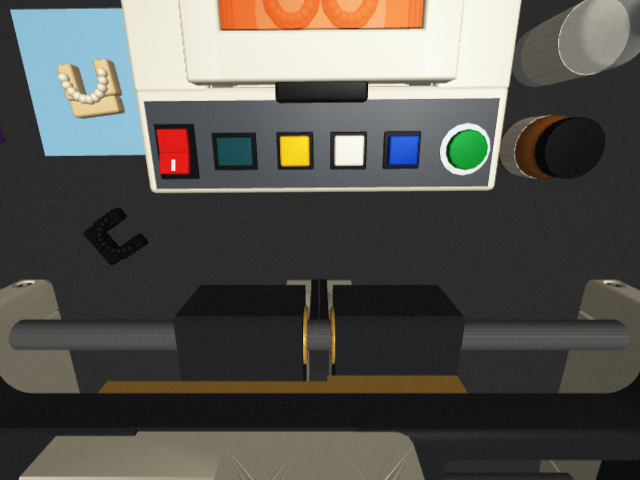

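View pics/s3.png

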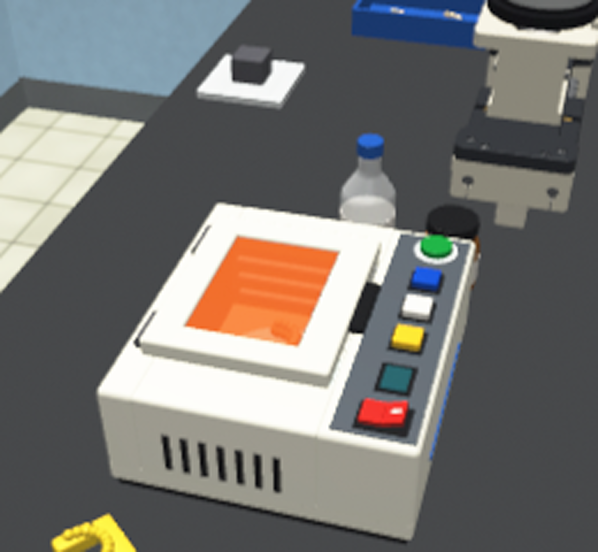

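Wrist view: lid shut, rocker's front half with the white bar at (174,164), blue key (402,150), green (467,149). The side view confirms that the lid is flat.

Run:
```python
from h import *
d=np.load("w3.npy");z=np.load("w3i.npz");i=(z["K"],z["e"],z["R"])
for k,u,v in(("on",174,164),("rk",175,151),("yel",295,150),("white",349,149),("blue",402,150),("green",467,149)): print(k,pt("wrist",d,u,v,i).round(4))
```

```text
on [0.4831 0.1506 0.1322]
rk [0.4931 0.15   0.1286]
yel [0.4938 0.0526 0.1305]
white [0.4945 0.0092 0.1304]
blue [ 0.4937 -0.0333  0.1305]
green [ 0.4944 -0.0855  0.1305]
```

Emit:
step_arm --moves '[[[1.5,3,0,0,0],[1.5,3,0,0,0],[1.5,3,0,0,0],[1.5,2.7,0,0,0],[0,0,-3,0,0],[0,0,-3,0,0],[0,0,-3,0,0],[0,0,-1,0,0],[0,0,0,0,0]]]'

```text
clock: 8.1
tool_pos: [0.4804, 0.1502, 0.145]
orientation: [179.9, 0.2, -0.1]
force: [1.2, 0.3, 0.5]
opening: 0.0005
gripper_force: 0.0
```

Emit:
step_arm --moves '[[[0,0,-0.4,0,0],[0,0,-0.4,0,0],[0,0,-0.3,0,0],[0,0,0,0,0]]]'

```text
clock: 8.5
tool_pos: [0.4806, 0.1509, 0.1358]
orientation: [-180.0, -0.0, -0.1]
force: [-0.1, 1.3, 0.0]
opening: 0.0
gripper_force: 0.0
```

Emit:
step_arm --moves '[[[0,0,-0.2,0,0],[0,0,-0.2,0,0],[0,0,-0.2,0,0],[0,0,0,0,0]]]'

```text
clock: 8.9
tool_pos: [0.4805, 0.1508, 0.1294]
orientation: [180.0, 0.0, -0.0]
force: [-1.1, -0.6, -0.4]
opening: 0.0008
gripper_force: 0.0
```

Emit:
step_arm --moves '[[[0,0,-0.2,0,0],[0,0,0,0,0]]]'

```text
clock: 9.1
tool_pos: [0.4807, 0.1509, 0.1288]
orientation: [180.0, -0.0, -0.0]
force: [-6.8, 0.2, 13.7]
opening: 0.0008
gripper_force: 7.0
```

Firm stop at 0.1288. I'll press a touch more, lift, and move over blue.

Emit:
step_arm --moves '[[[0,0,-0.1,0,0],[0,0,0,0,0],[0,0,2,0,0],[0,0,2,0,0],[0.3,-4,0,0,0],[0.3,-4,0,0,0],[0.3,-4,0,0,0],[0.3,-4,0,0,0],[0.1,-2.4,0,0,0],[0,0,0,0,0]]]'

```text
clock: 10.1
tool_pos: [0.4933, -0.0357, 0.1663]
orientation: [180.0, 0.0, -0.2]
force: [-0.3, -0.4, 0.2]
opening: 0.0
gripper_force: 0.0
```

Run:
```python
from h import *
o=ctrl.get_obs(); print(o["clock"],o["tool_pos"],o["force"])
p,d=viewer.snapshot("side"); i=info("side")
for u,v in((360,262),(374,260),(367,260)): print(pt("side",d,u,v,i).round(4))
q=p[170:290,310:430]; cv2.imwrite("pics/s4.png",cv2.resize(q,(560,560),interpolation=cv2.INTER_CUBIC))
```

```text
10.1 [ 0.49330125 -0.03565366  0.16631944] [-0.322949   -0.42083166  0.17725905]
[0.4994 0.1643 0.1292]
[0.4766 0.1518 0.1285]
[0.4888 0.1545 0.1278]
```

View pics/s4.png

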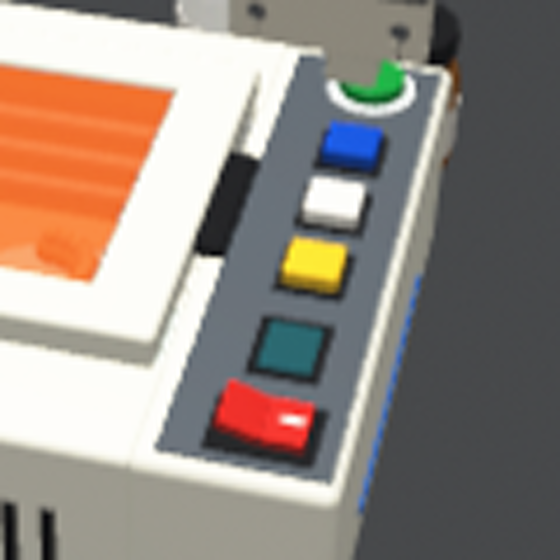

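The rocker now has its front half level and its rear half raised, so it is on. Next, the blue key.

Emit:
step_arm --moves '[[[0,0.1,-1,0,0],[0,0,-1,0,0],[0,0,-0.8,0,0],[0,0,-0.4,0,0],[0,0,-0.3,0,0],[0,0,-0.3,0,0],[0,0,-0.2,0,0],[0,0,-0.1,0,0],[0,0,0,0,0]]]'

```text
clock: 11.05
tool_pos: [0.4937, -0.032, 0.1258]
orientation: [-180.0, -0.0, -0.0]
force: [-1.2, 1.7, 3.8]
opening: 0.0004
gripper_force: 1.8
```

Emit:
step_arm --moves '[[[0,0,-0.1,0,0],[0,0,0,0,0],[0,0,0,0,0]]]'

```text
clock: 11.35
tool_pos: [0.4938, -0.0321, 0.1252]
orientation: [-180.0, -0.0, -0.0]
force: [-3.0, 2.1, 7.3]
opening: 0.0008
gripper_force: 3.9
```

Over 4 N and z is at the stop. One more millimetre to be sure, then release and go to green (y -5.35 cm).

Emit:
step_arm --moves '[[[0,0,-0.1,0,0],[0,0,0,0,0],[0,0,0,0,0]]]'

```text
clock: 11.65
tool_pos: [0.4939, -0.0321, 0.1251]
orientation: [-180.0, -0.1, -0.0]
force: [-8.1, 3.2, 16.3]
opening: 0.0006
gripper_force: 8.0
```

Emit:
step_arm --moves '[[[0,0,1,0,0],[0,0,2,0,0],[0,0,1,0,0],[0,-1.8,0,0,0],[0,-1.8,0,0,0],[0,-1.75,0,0,0],[0,0,0,0,0],[0,0,0,0,0]]]'

```text
clock: 12.45
tool_pos: [0.4935, -0.0859, 0.1634]
orientation: [-180.0, 0.0, -0.1]
force: [-0.2, -1.1, 0.1]
opening: 0.0005
gripper_force: 0.0
```

Emit:
step_arm --moves '[[[0,0,-1,0,0],[0,0,-1,0,0],[0,0,-0.8,0,0],[0,0,-0.4,0,0],[0,0,-0.3,0,0],[0,0,-0.2,0,0],[0,0,0,0,0]]]'

```text
clock: 13.15
tool_pos: [0.4934, -0.0856, 0.1266]
orientation: [180.0, 0.0, -0.0]
force: [-3.3, 0.5, 4.1]
opening: 0.0004
gripper_force: 1.8
```

Emit:
step_arm --moves '[[[0,0,-0.2,0,0],[0,0,0,0,0],[0,0,0,0,0]]]'

```text
clock: 13.45
tool_pos: [0.4937, -0.0857, 0.1253]
orientation: [180.0, -0.0, -0.0]
force: [-4.3, 1.2, 7.1]
opening: -0.0002
gripper_force: 3.7
```

Emit:
step_arm --moves '[[[0,0,-0.1,0,0],[0,0,0,0,0],[0,0,0,0,0]]]'

```text
clock: 13.75
tool_pos: [0.4938, -0.0857, 0.1251]
orientation: [180.0, -0.1, -0.0]
force: [-7.7, 2.8, 15.5]
opening: 0.0005
gripper_force: 7.8
```

Hard stop at 0.1251. Release and back off clear.

Emit:
step_arm --moves '[[[0,0,1,0,0],[0,0,3,0,0],[0,0,4,0,0],[0,0,4,0,0],[-3,2,0,0,0],[-3,2,0,0,0],[-2,2,0,0,0],[0,0,0,0,0],[0,0,0,0,0]]]'

```text
clock: 14.65
tool_pos: [0.4139, -0.0252, 0.2443]
orientation: [-180.0, -0.1, 0.1]
force: [0.7, -0.2, 0.2]
opening: 0.0004
gripper_force: 0.0
```

Run:
```python
from h import *
o=ctrl.get_obs(); print(o["clock"],o["tool_pos"],o["force"])
p,d=viewer.snapshot("wrist"); q,_=viewer.snapshot("side")
cv2.imwrite("pics/f.png",cv2.resize(np.hstack([q,p]),(800,300),interpolation=cv2.INTER_AREA))
```

```text
14.65 [ 0.41385193 -0.02524123  0.24428495] [ 0.67066648 -0.15726167  0.18911637]
```

View pics/f.png

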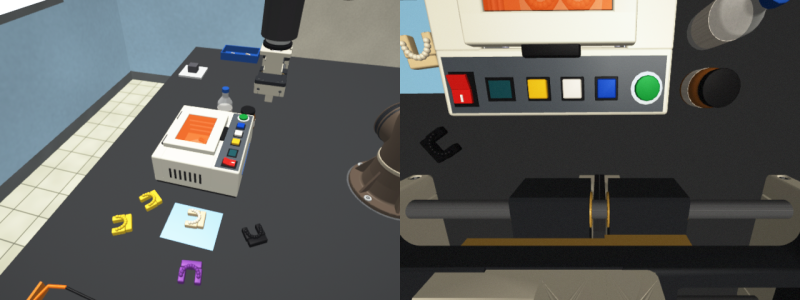

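The lid is shut, the rocker is on, the keys are released, the bottle, jar and model are where they were, and the arm is clear.

```bash
python3 -c "
from plant import close_job
print(close_job())"
```

```text
the job is handed in; nothing more can be done
None
```

The job is handed in at about 15 s on the robot's clock: lid pushed shut, rocker switched on, then the blue key and the green start button each pressed to the stop and released, with the bottle, jar and dental model not touched.

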